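# Reset the etching supply to its fourth tap by clicks

## Robot

A 6-joint arm with a two-finger parallel gripper is mounted at the origin on the work surface. World frame = base frame: x ahead of the robot, y to its left, z up, the work surface at z = 0. Lengths are in m, angles in rad, forces in N, time in s.
With the tool pointing down it reaches from about 0.375 to 0.975 m from the base axis. Payload 3.8 kg.
Tool frame: the origin (TCP) lies midway between the tips of the shut fingers; the grasp point (between the pads) lies 19 mm behind it; z points along the fingers, y is the line along which they close (so a half turn about z gives the same grasp; the last joint's range is limited). The gripper opens to 85 mm and grips with 20 to 120 N. Pads are 22 mm wide; open, the fingers measure 114 mm over their backs; the gripper's body (76 mm by 85 mm) begins 54 mm behind the grasp point. The pads swing forward as they close: fully open they stand 13 mm farther back than shut.
Start: joints at [-1.257, 0.264, 1.604, -0, 1.274, -0.037], TCP at [0.232, -0.634, 0.231] pointing down, gripper open.
Joint ranges: [-2.63, 2.63], [-0.94, 2.18], [0.31, 2.57], [-1.31, 4.45], [0, 2.66], [-2.55, 2.55]. Speed limits (rad/s): [2.57, 2.57, 3.14, 3.14, 3.14, 3.14].

## Interface

Orientations are given as a rotation vector (axis times angle).
In Python, from workcell import bot, imaging gives the robot as it stands.
- The arm moves only by the tool step_arm, never from a script. Its argument "series" is a list of rows, each an object of numbers: "grip": the closure, from -1 (fully open) to 1 (shut); "x", "y", "z": the shift along the tool's x, y, z normalised to -1 to 1, where 1 is 500 mm; "ax", "ay", "az": the turn, a rotation vector about the tool's x, y, z normalised to -1 to 1, where 1 is 30 degrees. A call has 1 to 12 rows; each row is the pose to reach, as a shift and turn from the pose commanded when the call began, along the tool's axes at that moment; what a row does not reach only later rows make up. A row lasts 1/10 s, in which the tool goes at most 50 mm and 8.59 degrees, less where a joint would pass 70% of its speed; a pose out of reach is approached as far as the arm can. A call with a number of a shift or a turn outside -1 to 1 is refused whole. A call with a gripper value outside its range is refused whole. The fingers move at their own pace and stop on an object; "force" is the grip in N (left out, the last holds). Time passes only in rows, so rows that repeat a pose let the fingers close. It gives the time, the measured TCP pose, the force, the opening and the grip force at its end, in the units of the state.
- bot.read_state(): the state, without advancing time (a new reading comes with each control period).
- imaging.read_camera(name): name is "side" or "top"; returns a dict with "img" (420x560x3 uint8, red, green, blue), "fx", "fy", "cx", "cy" (pixels), "R" (3x3) and "t" (3): a world point X has camera coordinates R X + t. Camera axes: x right, y down, z forward; pixel columns grow to the right and rows downward; lengths in m; the calibration is good to about 2 mm. A picture is of the moment at which its call begins. There is no depth.
- bot.finish_job(): hands the job in; it is judged then, once.
The state is a dict: "time": time; "q": joint angles; "joint_vel": joint speeds; "joint_torque": joint torques, N m; "tool_pos": TCP position; "tcp_rot": TCP orientation; "wrist_force": force on the tool from outside, world axes, zero at the start; "torque": the same for the moment, N m; "width": opening from 0.0 (shut) to 1.0 (fully open); "grip_force": force on a finger pad.
Only numpy, scipy, OpenCV 4.12 (cv2) and the standard library are available. Lean on these libraries where they do the work, as an engineer would, in place of code of your own. Each camera call takes 0.05 s, during which the arm holds its last target. There are 200 camera calls.

## Task

The tap selector on top of this electro-etching supply has lost its scale and may only be turned with the output off, so first pull the red output lever over towards the supply's front, to off. Then push the dial in to free it, turn it anticlockwise all the way back to its end stop and from there clockwise exactly four clicks, let it spring back up, and only then throw the lever fully back on (away from the front). Leave the bottles, the anvil and the wooden case standing where they are.

Things in the scene. Friction and masses are not known exactly. Their poses are not given: they have to be found in the camera images.
- supply: Fixed cream case 300 (x) by 420 (y) by 120 mm high. Origin: centre of its underside, on the table; x to its back (the dark front plate looks along -x), y to its left, z up. On its flat top: the dial (left), the red lever (right) and a black meter box 50 x 110 mm, centred 110 mm behind and 140 mm right of the origin, its top 175 mm above the table.
- selector_axis (a point): Fixed point on the dial's vertical axis, at the disc's upper face when not pressed: 45 mm in front of and 105 mm left of the supply's origin, 148 mm above the table. Dial: unmarked black disc, 120 mm diameter, 10 mm thick, with an aluminium wing across it. Under it a steel bezel, 138 mm diameter, top 126 mm above the table.
- selector_nose (a point): Outer end of the wing's nose, 56 mm from the axis, 11 mm above the disc; turns and sinks with the dial. The wing runs through the axis: 16 mm thick, 30 mm high above the disc, from its blunt tail 52 mm one way to 38 mm the other, then a nose 8 mm thick, 22 mm high to 58 mm. A closed fingertip on the disc beside the wing can press the dial and push the wing round.
- selector (a joint): Turn of the dial, rad, growing clockwise seen from above; 0 at its anticlockwise end stop. Eight rest positions, 0.628 (36 degrees) apart; other stop at 4.40. At q the nose points 2.199 - q anticlockwise of the supply's x axis. A sprung detent (up to 0.18 N m) pulls it to the nearest rest position, snapping past half-way. Unpressed it is locked, with 2 degrees of play.
- selector_press (a joint): How far the dial is pushed down, m: 0 up, 0.010 fully in. A spring resists with about 4 N at first and 8 N fully in. The lock is free beyond 0.008 and engages as the dial springs up on a click; it cannot come up between clicks.
- output (a joint): Output lever, rad: 0 off, leaning 0.5 to the supply's front; 1.0 on, leaning 0.5 to its back. Pivot 140 mm above the table, 40 mm in front of and 125 mm right of the supply's origin, its axis along the supply's y. About 1.5 N at the grip moves it; it stays where it is left. Black block under it: 60 x 50 mm, top 142 mm above the table.
- output_tip (a point): Centre of the lever's red grip, a cylinder 20 mm in diameter and 36 mm long, lying along the supply's y, 65 mm from the pivot on a 10 mm steel rod.
- reagent: Amber bottle with white cap, 64 mm diameter, 140 mm tall, standing on the back part of the supply's top. Origin: centre of its underside. Leave it.
- anvil: Black test anvil: disc of 84 mm diameter, 12 mm thick, with an upright 28 mm stem, 55 mm high in all, standing on the back part of the supply's top. Origin: centre of its underside. Leave it.
- blockcase: Closed wooden case 110 x 80 x 52 mm on the table beside the supply. Origin: centre of its underside. Leave it.
- rinse: White plastic bottle with red cap, 72 mm diameter, 170 mm tall, on the table beside the supply. Origin: centre of its underside. Leave it.

How it is judged:
By the outcome, as a careful person would: the job done as asked, in the order asked, and still so for the second after the job is handed in, with the robot touching nothing.
It also fails if it takes over 64 s, if anything falls off the work surface, if the arm or the gripper's body presses on something with over 40 N, if the wrist force passes 120 N, or if a joint passes its speed limit or range.

## Working session

There is one attempt and no reset: what is moved stays moved. The work goes in short steps, Python scripts to look and compute and a tool call to move; the robot and the scene stay as the last step left them, time stands still between calls to the robot, and variables do not carry over. Pictures are saved under pics/ and viewed, at most 10 in all, crops included, and the job is handed in when it is done.

Besides the shell and the picture viewer there is one more tool, called by a JSON object that holds its "name" and its "arguments". step_arm: Moves the arm, as the interface text tells. Scaled input: -1 to 1 covers 500 mm each way for a shift and 30 degrees each way for a turn. Its arguments: {"type":"object","properties":{"series":{"type":"array","items":{"type":"object","properties":{"grip":{"type":"number"},"x":{"type":"number","minimum":-1,"maximum":1},"y":{"type":"number","minimum":-1,"maximum":1},"z":{"type":"number","minimum":-1,"maximum":1},"ax":{"type":"number","minimum":-1,"maximum":1},"ay":{"type":"number","minimum":-1,"maximum":1},"az":{"type":"number","minimum":-1,"maximum":1}}}},"force":{"type":"number"}},"required":["series"]}

```bash
mkdir -p pics; python3 - <<'E'
from workcell import bot, imaging
import cv2,numpy as np
s=bot.read_state();print({k:np.round(v,3).tolist() for k,v in s.items()})
for n in("top","side"):
    c=imaging.read_camera(n);cv2.imwrite(f"pics/{n}0.png",c["img"][:,:,::-1])
    print(n,c["fx"],c["fy"],c["cx"],c["cy"],np.round(c["R"],4).tolist(),np.round(c["t"],4))
E
```

```text
{'time': 0.0, 'q': [-1.257, 0.265, 1.605, 0.0, 1.274, -0.037], 'joint_vel': [0.001, -0.0, -0.001, 0.001, -0.0, 0.002], 'joint_torque': [0.0, -51.511, -36.732, 0.0, 0.013, 0.0], 'tool_pos': [0.232, -0.633, 0.23], 'tcp_rot': [-3.091, -0.548, 0.0], 'wrist_force': [-0.787, 0.316, -0.198], 'torque': [-0.016, -0.042, 0.006], 'grip_force': 0.0, 'width': 1.005}
top 542.4360824198187 542.4360824198187 276.9969342409925 212.14885182275717 [[0.0291, -0.9996, 0.004], [-0.9924, -0.0294, -0.1194], [0.1195, -0.0005, -0.9928]] [0.0428 0.6213 1.6227]
side 417.429784596779 417.429784596779 273.64591074919 207.8546052266561 [[-0.8937, -0.4486, 0.0016], [-0.315, 0.625, -0.7142], [0.3194, -0.6388, -0.6999]] [0.5699 0.2598 1.1243]
```

View pics/top0.png

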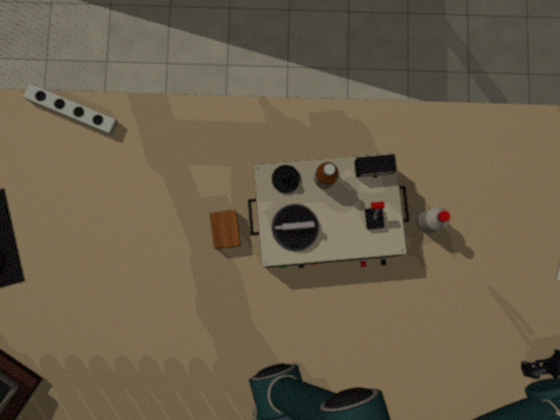

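View pics/side0.png

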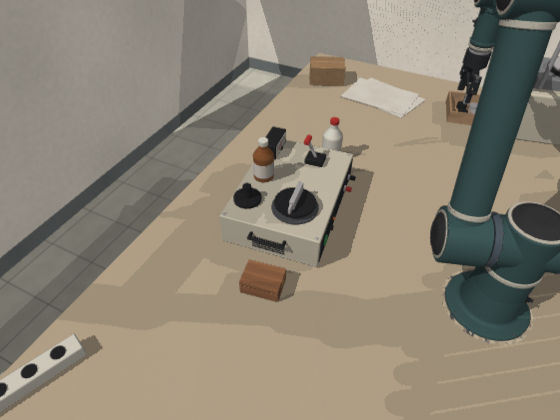

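The top view shows the supply with its front towards the robot. The dial is near (296,227), the red grip near (378,205) leaning to the back (on), the bottle at (327,174) and the anvil at (286,179). Next I'll measure.

```bash
cat >h.py <<'E'
from workcell import bot, imaging
import cv2,numpy as np
def ray(c,u,v,z):
    d=c["R"].T@np.array([(u-c["cx"])/c["fx"],(v-c["cy"])/c["fy"],1]);o=-c["R"].T@c["t"]
    return o+d*(z-o[2])/d[2]
def proj(c,X):
    p=c["R"]@np.asarray(X,float)+c["t"];return np.array([c["fx"]*p[0]/p[2]+c["cx"],c["fy"]*p[1]/p[2]+c["cy"]])
def big(m,roi):
    r=np.zeros_like(m);x0,y0,x1,y1=roi;r[y0:y1,x0:x1]=m[y0:y1,x0:x1]
    return max(cv2.findContours(r,0,1)[0],key=cv2.contourArea)
E
python3 - <<'E'
from h import *
c=imaging.read_camera("top");im=c["img"];hsv=cv2.cvtColor(im,cv2.COLOR_RGB2HSV)
print("hsv cream,table",hsv[240,360],hsv[190,270],hsv[300,330],hsv[200,235])
cream=cv2.inRange(hsv,(10,0,120),(40,75,255));cream=cv2.morphologyEx(cream,cv2.MORPH_CLOSE,np.ones((3,3)))
k=big(cream,(235,140,425,285));hull=cv2.convexHull(k)
W=np.array([ray(c,*p[0],.12)[:2] for p in hull],np.float32)
r=cv2.minAreaRect(W);print("case",r,cv2.boxPoints(r).round(3).tolist())
dark=cv2.inRange(hsv,(0,0,0),(180,255,75))
k=big(dark,(268,200,325,256));e=cv2.fitEllipse(cv2.convexHull(k));print("dial",e,ray(c,*e[0],.137))
red=cv2.inRange(hsv,(0,150,90),(6,255,255))|cv2.inRange(hsv,(172,150,90),(180,255,255))
k=big(red,(360,190,395,225));q=cv2.minAreaRect(k);print("grip",q,ray(c,*q[0],.197+.005))
vis=im.copy();vis[cream==0]//=2
cv2.imwrite("pics/z.png",np.hstack([cv2.resize(im[195:260,260:335],(450,390),interpolation=2),cv2.resize(vis[140:285,240:420],(340,390))])[:,:,::-1])
E
```

```text
hsv cream,table [ 21  56 140] [ 23  55 125] [ 18  92 127] [ 18  86 116]
case ((0.6261357069015503, -0.08802448213100433), (0.29864582419395447, 0.4170650839805603), 6.957099437713623) [[0.453000009059906, 0.10100000351667404], [0.503000020980835, -0.31299999356269836], [0.800000011920929, -0.2770000100135803], [0.7490000128746033, 0.13699999451637268]]
dial ((295.17864990234375, 227.24136352539062), (46.45397186279297, 47.40675354003906), 126.40687561035156) [0.56573074 0.00771772 0.137     ]
grip ((377.0, 204.5), (5.0, 12.0), 90.0) [ 0.6293376  -0.21423294  0.202     ]
```

View pics/z.png

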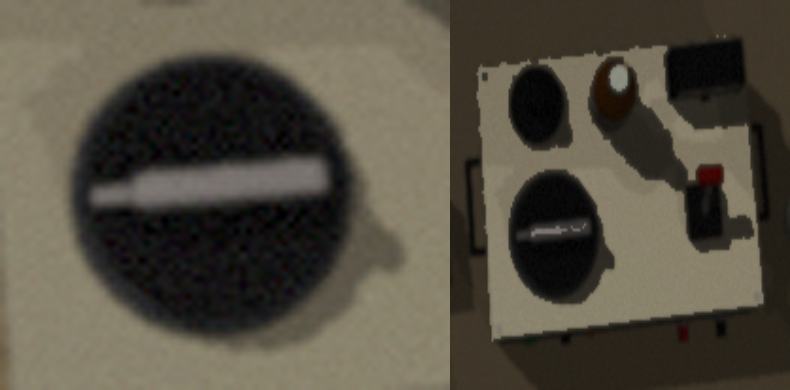

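The case measures 0.299 x 0.417 m, which matches the given size. Its centre is (0.626,-0.088) and its yaw is +6.9°. The nose points left, about 90° in the supply frame, so the dial is at q≈0.63 (click 1). The lever's predicted tip is (0.632,-0.213), against (0.629,-0.214) measured.

```bash
cat >>h.py <<'E'
from scipy.spatial.transform import Rotation as Ro
C=np.array([.626,-.088]);YAW=np.radians(6.9)
def W(lx,ly,z):
    c,s=np.cos(YAW),np.sin(YAW);return np.array([C[0]+c*lx-s*ly,C[1]+s*lx+c*ly,z])
def go(P,yaw=None):
    """row values to world P, tool down with tool y at supply-frame angle yaw (deg)"""
    s=bot.read_state();R=Ro.from_rotvec(s["tcp_rot"])
    print("t",round(s["time"],2),"at",np.round(s["tool_pos"],4),"F",np.round(s["wrist_force"],1),"T",np.round(s["torque"],2),"w",round(s["width"],3))
    print("shift",np.round(R.inv().apply(np.array(P)-s["tool_pos"])/.5,4))
    if yaw is not None:
        a=np.radians(yaw)+YAW;y=np.array([np.cos(a),np.sin(a),0]);z=np.array([0,0,-1.])
        D=R.inv()*Ro.from_matrix(np.c_[np.cross(y,z),y,z]);print("turn",np.round(np.degrees(D.as_rotvec())/30,4))
E
python3 - <<'E'
from h import *
c=imaging.read_camera("top")
for n,p,z in(("bottle cap",(329,169),.26),("anvil",(286,179),.13)):
    X=ray(c,*p,z);d=X[:2]-C;print(n,X,"local",d@[np.cos(YAW),np.sin(YAW)],d@[-np.sin(YAW),np.cos(YAW)])
print("behind",W(.035,-.125,.3),"axis",W(-.045,.105,.148));go(W(.035,-.125,.3),0)
E
```

```text
bottle cap [ 0.71314523 -0.07442266  0.26      ] local 0.08814520770624419 0.003009656088379576
anvil [0.70643186 0.03770801 0.13      ] local 0.09495148278702906 0.11513471722440485
behind [ 0.67576361 -0.20788988  0.3       ] axis [0.56871155 0.01083336 0.148     ]
t 0.2 at [ 0.2318 -0.6335  0.2304] F [ 0.6 -0.7 -0.5] T [-0.03  0.01  0.01] w 1.001
shift [ 1.1263 -0.4943 -0.1384]
turn [-2.40e-03 -2.00e-03 -2.56e+00]
```

{"name": "step_arm", "arguments": {"series": [{"z": -0.14,"grip": 1},{"z": -0.14,"grip": 1},{"x": 0.7,"y": -0.3,"z": -0.14,"az": -1,"grip": 1},{"x": 0.7,"y": -0.3,"z": -0.14,"az": -1,"grip": 1},{"x": 0.7,"y": -0.3,"z": -0.14,"az": -1,"grip": 1},{"x": 0.7,"y": -0.3,"z": -0.14,"az": -1,"grip": 1},{"x": 0.7,"y": -0.3,"z": -0.14,"az": -1,"grip": 1},{"x": 0.7,"y": -0.3,"z": -0.14,"az": -1,"grip": 1},{"x": 0.7,"y": -0.3,"z": -0.14,"az": -1,"grip": 1},{"x": 0.7,"y": -0.3,"z": -0.14,"az": -1,"grip": 1},{"x": 0.7,"y": -0.3,"z": -0.14,"az": -1,"grip": 1},{"x": 0.7,"y": -0.3,"z": -0.14,"az": -1,"grip": 1}]}}

```text
validation failed for argument at $.se...
```

```bash
python3 -c "
from h import *
go(W(.035,-.125,.3),0)"
```

```text
t 0.2 at [ 0.2318 -0.6335  0.2304] F [ 0.6 -0.7 -0.5] T [-0.03  0.01  0.01] w 1.001
shift [ 1.1263 -0.4943 -0.1384]
turn [-2.40e-03 -2.00e-03 -2.56e+00]
```

{"name": "step_arm", "arguments": {"series": [{"x": 0.0,"y": 0.0,"z": -0.14,"ax": 0.0,"ay": 0.0,"az": 0.0,"grip": 1.0},{"x": 0.0,"y": 0.0,"z": -0.14,"ax": 0.0,"ay": 0.0,"az": 0.0,"grip": 1.0}], "force": 20}}

```text
time: 0.4
tool_pos: [0.2322, -0.6346, 0.3042]
tcp_rot: [3.091, 0.548, 0.001]
wrist_force: [0.6, -1.7, 1.7]
width: 0.691
grip_force: 0.0
```

{"name": "step_arm", "arguments": {"series": [{"x": 0.7,"y": -0.3,"z": 0.0,"ax": 0.0,"ay": 0.0,"az": -1.0,"grip": 1.0},{"x": 0.7,"y": -0.3,"z": 0.0,"ax": 0.0,"ay": 0.0,"az": -1.0,"grip": 1.0},{"x": 0.7,"y": -0.3,"z": 0.0,"ax": 0.0,"ay": 0.0,"az": -1.0,"grip": 1.0},{"x": 0.7,"y": -0.3,"z": 0.0,"ax": 0.0,"ay": 0.0,"az": -1.0,"grip": 1.0},{"x": 0.7,"y": -0.3,"z": 0.0,"ax": 0.0,"ay": 0.0,"az": -1.0,"grip": 1.0},{"x": 0.7,"y": -0.3,"z": 0.0,"ax": 0.0,"ay": 0.0,"az": -1.0,"grip": 1.0},{"x": 0.7,"y": -0.3,"z": 0.0,"ax": 0.0,"ay": 0.0,"az": -1.0,"grip": 1.0},{"x": 0.7,"y": -0.3,"z": 0.0,"ax": 0.0,"ay": 0.0,"az": -1.0,"grip": 1.0},{"x": 0.7,"y": -0.3,"z": 0.0,"ax": 0.0,"ay": 0.0,"az": -1.0,"grip": 1.0}]}}

```text
time: 1.3
tool_pos: [0.5119, -0.3693, 0.3009]
tcp_rot: [-2.842, -1.337, -0.002]
wrist_force: [-0.3, -0.7, -0.5]
width: 0.003
grip_force: 0.0
```

```bash
python3 -c "
from h import *
go(W(.035,-.125,.3),0)"
```

```text
t 1.3 at [ 0.5119 -0.3693  0.3009] F [-0.3 -0.7 -0.5] T [0.03 0.07 0.04] w 0.003
shift [0.4577 0.0467 0.0025]
turn [ 5.0000e-04 -3.2000e-03 -1.5503e+00]
```

{"name": "step_arm", "arguments": {"series": [{"x": 0.46,"y": 0.047,"z": 0.0,"ax": 0.0,"ay": 0.0,"az": -1.0,"grip": 1.0},{"x": 0.46,"y": 0.047,"z": 0.0,"ax": 0.0,"ay": 0.0,"az": -1.0,"grip": 1.0},{"x": 0.46,"y": 0.047,"z": 0.0,"ax": 0.0,"ay": 0.0,"az": -1.0,"grip": 1.0},{"x": 0.46,"y": 0.047,"z": 0.0,"ax": 0.0,"ay": 0.0,"az": -1.0,"grip": 1.0},{"x": 0.46,"y": 0.047,"z": 0.0,"ax": 0.0,"ay": 0.0,"az": -1.0,"grip": 1.0},{"x": 0.46,"y": 0.047,"z": 0.0,"ax": 0.0,"ay": 0.0,"az": -1.0,"grip": 1.0}]}}

```text
time: 1.9
tool_pos: [0.6767, -0.2086, 0.3003]
tcp_rot: [-2.4, -2.025, -0.001]
wrist_force: [0.0, 0.1, 0.1]
width: 0.002
grip_force: 0.0
```

{"name": "step_arm", "arguments": {"series": [{"x": 0.0,"y": 0.0,"z": 0.0,"ax": 0.0,"ay": 0.0,"az": -0.55,"grip": 1.0},{"x": 0.0,"y": 0.0,"z": 0.0,"ax": 0.0,"ay": 0.0,"az": -0.55,"grip": 1.0},{"x": 0.0,"y": 0.0,"z": 0.0,"ax": 0.0,"ay": 0.0,"az": -0.55,"grip": 1.0}]}}

```text
time: 2.2
tool_pos: [0.6737, -0.2129, 0.301]
tcp_rot: [-2.091, -2.344, 0.002]
wrist_force: [1.0, -0.2, 0.1]
width: -0.003
grip_force: 0.0
```

```bash
python3 -c "
from h import *
go(W(.035,-.125,.182),0)"
```

```text
t 2.2 at [ 0.6737 -0.2129  0.301 ] F [ 1.  -0.2  0.1] T [ 0.03 -0.01  0.02] w -0.003
shift [0.0095 0.0054 0.2379]
turn [-0.002   0.0007 -0.0117]
```

{"name": "step_arm", "arguments": {"series": [{"x": 0.0,"y": 0.005,"z": 0.24,"ax": 0.0,"ay": 0.0,"az": 0.0,"grip": 1.0},{"x": 0.0,"y": 0.005,"z": 0.24,"ax": 0.0,"ay": 0.0,"az": 0.0,"grip": 1.0},{"x": 0.0,"y": 0.005,"z": 0.24,"ax": 0.0,"ay": 0.0,"az": 0.0,"grip": 1.0},{"x": 0.0,"y": 0.005,"z": 0.24,"ax": 0.0,"ay": 0.0,"az": 0.0,"grip": 1.0}]}}

```text
time: 2.6
tool_pos: [0.673, -0.2111, 0.1753]
tcp_rot: [-2.089, -2.334, 0.007]
wrist_force: [0.1, 0.3, -0.1]
width: 0.004
grip_force: 0.0
```

```bash
python3 - <<'E'
from h import *
go(W(-.071+.012+.013,-.125,.18),0)
c=imaging.read_camera("side");cv2.imwrite("pics/s1.png",cv2.resize(c["img"][90:230,220:400],(720,560),interpolation=2)[:,:,::-1])
E
```

```text
t 2.6 at [ 0.673  -0.2111  0.1753] F [ 0.1  0.3 -0.1] T [-0.01  0.01 -0.04] w 0.004
shift [ 0.0044 -0.1559 -0.0079]
turn [-0.018  -0.0079 -0.0181]
```

View pics/s1.png

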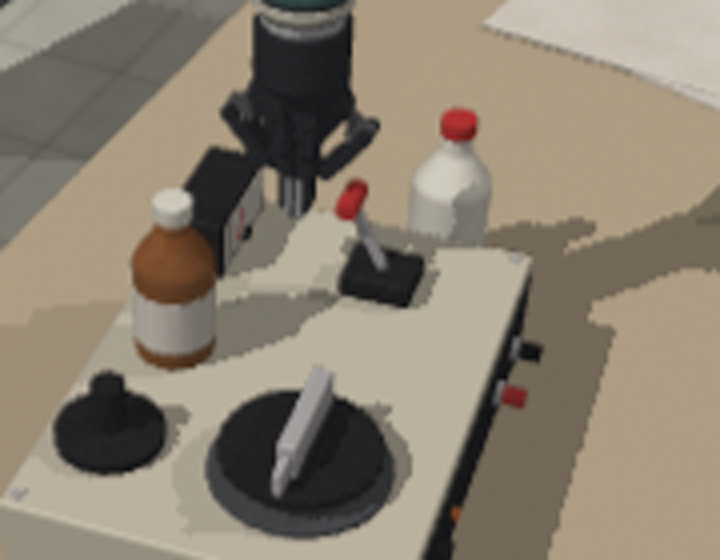

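The fingertips (295,200) stand behind the red grip (352,200) and clear of the meter. Now I'll push towards the front.

{"name": "step_arm", "arguments": {"series": [{"x": 0.004,"y": -0.03,"z": -0.01,"ax": 0.0,"ay": 0.0,"az": 0.0,"grip": 1.0},{"x": 0.004,"y": -0.07,"z": -0.01,"ax": 0.0,"ay": 0.0,"az": 0.0,"grip": 1.0},{"x": 0.004,"y": -0.11,"z": -0.01,"ax": 0.0,"ay": 0.0,"az": 0.0,"grip": 1.0},{"x": 0.004,"y": -0.14,"z": -0.01,"ax": 0.0,"ay": 0.0,"az": 0.0,"grip": 1.0},{"x": 0.004,"y": -0.155,"z": -0.01,"ax": 0.0,"ay": 0.0,"az": 0.0,"grip": 1.0},{"x": 0.004,"y": -0.155,"z": -0.01,"ax": 0.0,"ay": 0.0,"az": 0.0,"grip": 1.0}]}}

```text
time: 3.25
tool_pos: [0.6004, -0.2191, 0.1891]
tcp_rot: [2.09, 2.341, 0.002]
wrist_force: [-1.1, -0.5, -0.2]
width: 0.001
grip_force: 0.0
```

```bash
cat >>h.py <<'E'
def lever():
    c=imaging.read_camera("side");im=c["img"];hsv=cv2.cvtColor(im,cv2.COLOR_RGB2HSV)
    red=cv2.inRange(hsv,(0,150,60),(6,255,255))|cv2.inRange(hsv,(172,150,60),(180,255,255))
    k=big(red,(295,125,326,160));q=cv2.minAreaRect(k);print("lever px",q)
    for a in(0,.1,.8,.9,1):print(a,proj(c,W(-.04+.065*np.sin(a-.5),-.125,.14+.065*np.cos(a-.5))).round(1))
E
python3 -c "
from h import *
go(W(-.071,-.125,.3),0);lever()"
```

```text
t 3.25 at [ 0.6004 -0.2191  0.1891] F [-1.1 -0.5 -0.2] T [-0.02  0.03 -0.01] w 0.001
shift [ 0.0032 -0.059  -0.222 ]
turn [ 0.0065  0.0041 -0.0136]
lever px ((322.5, 142.5), (9.0, 5.0), 90.0)
0 [324.5 144.6]
0.1 [322.7 143.5]
0.8 [309.1 140. ]
0.9 [307.2 140.2]
1 [305.4 140.6]
```

{"name": "step_arm", "arguments": {"series": [{"x": 0.0,"y": -0.007,"z": 0.0,"ax": 0.0,"ay": 0.0,"az": 0.0,"grip": 1.0},{"x": 0.0,"y": -0.014,"z": 0.0,"ax": 0.0,"ay": 0.0,"az": 0.0,"grip": 1.0},{"x": 0.0,"y": -0.014,"z": 0.0,"ax": 0.0,"ay": 0.0,"az": 0.0,"grip": 1.0}]}}

```text
time: 3.6
tool_pos: [0.5928, -0.2188, 0.186]
tcp_rot: [-2.089, -2.345, 0.0]
wrist_force: [-0.1, -0.3, -0.2]
width: -0.0
grip_force: 0.2
```

```bash
sed -i 's/326,160/340,165/' h.py; python3 -c "
from h import *
go(W(-.071,-.125,.3),0);lever()"
```

```text
t 3.6 at [ 0.5928 -0.2188  0.186 ] F [-0.1 -0.3 -0.2] T [-0.02 -0.11 -0.  ] w -0.0
shift [ 0.0015 -0.0448 -0.228 ]
turn [-0.0013 -0.0006 -0.0101]
lever px ((325.25860595703125, 143.6034393310547), (5.756555557250977, 9.841852188110352), 21.801410675048828)
0 [324.5 144.6]
0.1 [322.7 143.5]
0.8 [309.1 140. ]
0.9 [307.2 140.2]
1 [305.4 140.6]
```

{"name": "step_arm", "arguments": {"series": [{"x": 0.0,"y": -0.006,"z": 0.0,"ax": 0.0,"ay": 0.0,"az": 0.0,"grip": 1.0},{"x": 0.0,"y": -0.01,"z": 0.0,"ax": 0.0,"ay": 0.0,"az": 0.0,"grip": 1.0},{"x": 0.0,"y": -0.01,"z": 0.0,"ax": 0.0,"ay": 0.0,"az": 0.0,"grip": 1.0}]}}

```text
time: 3.95
tool_pos: [0.5913, -0.2188, 0.1862]
tcp_rot: [2.087, 2.342, 0.008]
wrist_force: [11.7, 2.0, -5.9]
width: 0.001
grip_force: 5.4
```

```bash
python3 -c "
from h import *
go(W(-.071,-.125,.3),0);lever()"
```

```text
t 3.95 at [ 0.5913 -0.2188  0.1862] F [11.7  2.  -5.9] T [ 0.18 -1.82  0.05] w 0.001
shift [ 0.0011 -0.0399 -0.2279]
turn [ 0.0138  0.0009 -0.0103]
lever px ((325.5000305175781, 144.00001525878906), (5.366562843322754, 9.391485214233398), 26.56505012512207)
0 [324.5 144.6]
0.1 [322.7 143.5]
0.8 [309.1 140. ]
0.9 [307.2 140.2]
1 [305.4 140.6]
```

The lever is at its off stop (12 N of reaction). Next I'll retreat and go to the dial.

{"name": "step_arm", "arguments": {"series": [{"x": 0.0,"y": 0.03,"z": 0.0,"ax": 0.0,"ay": 0.0,"az": 0.0,"grip": 1.0},{"x": 0.0,"y": 0.03,"z": -0.1,"ax": 0.0,"ay": 0.0,"az": 0.0,"grip": 1.0},{"x": 0.0,"y": 0.03,"z": -0.2,"ax": 0.0,"ay": 0.0,"az": 0.0,"grip": 0.2},{"x": 0.46,"y": 0.01,"z": -0.2,"ax": 0.0,"ay": 0.0,"az": 0.0,"grip": 0.2},{"x": 0.46,"y": 0.01,"z": -0.2,"ax": 0.0,"ay": 0.0,"az": 0.0,"grip": 0.2},{"x": 0.46,"y": 0.01,"z": -0.2,"ax": 0.0,"ay": 0.0,"az": 0.0,"grip": 0.2},{"x": 0.46,"y": 0.01,"z": -0.2,"ax": 0.0,"ay": 0.0,"az": 0.0,"grip": 0.2},{"x": 0.46,"y": 0.01,"z": -0.2,"ax": 0.0,"ay": 0.0,"az": 0.0,"grip": 0.2},{"x": 0.46,"y": 0.01,"z": -0.2,"ax": 0.0,"ay": 0.0,"az": 0.0,"grip": 0.2}]}}

```text
time: 4.9
tool_pos: [0.5656, 0.0135, 0.2864]
tcp_rot: [-2.083, -2.349, 0.0]
wrist_force: [0.4, 0.2, 0.0]
width: 0.401
grip_force: 0.0
```

```bash
python3 - <<'E'
from h import *
go(W(-.045,.105,.18),0);lever()
c=imaging.read_camera("side");im=c["img"];hsv=cv2.cvtColor(im,cv2.COLOR_RGB2HSV)
E
```

```text
t 4.9 at [0.5656 0.0135 0.2864] F [0.4 0.2 0. ] T [ 0.    0.01 -0.04] w 0.401
shift [-0.0063  0.0057  0.2127]
turn [-0.0024 -0.0025 -0.0011]
lever px ((325.800048828125, 143.9000244140625), (4.919349670410156, 8.9442720413208), 26.56505012512207)
0 [324.5 144.6]
0.1 [322.7 143.5]
0.8 [309.1 140. ]
0.9 [307.2 140.2]
1 [305.4 140.6]
```

{"name": "step_arm", "arguments": {"series": [{"x": -0.009,"y": 0.003,"z": 0.1,"ax": 0.0,"ay": 0.0,"az": 0.0,"grip": 0.2},{"x": -0.009,"y": 0.003,"z": 0.18,"ax": 0.0,"ay": 0.0,"az": 0.0,"grip": 0.2},{"x": -0.009,"y": 0.003,"z": 0.22,"ax": 0.0,"ay": 0.0,"az": 0.0,"grip": 0.2},{"x": -0.009,"y": 0.003,"z": 0.26,"ax": 0.0,"ay": 0.0,"az": 0.0,"grip": 0.2},{"x": -0.009,"y": 0.003,"z": 0.26,"ax": 0.0,"ay": 0.0,"az": 0.0,"grip": 0.2},{"x": -0.009,"y": 0.003,"z": 0.26,"ax": 0.0,"ay": 0.0,"az": 0.0,"grip": 0.2}]}}

```text
time: 5.6
tool_pos: [0.5687, 0.0042, 0.1562]
tcp_rot: [-2.091, -2.344, 0.002]
wrist_force: [0.7, 0.5, 1.2]
width: 0.401
grip_force: 0.0
```

```bash
python3 - <<'E'
from h import *
go(W(-.045,.105,.138),0)
c=imaging.read_camera("side");cv2.imwrite("pics/s2.png",cv2.resize(c["img"][130:250,220:360],(700,600),interpolation=2)[:,:,::-1])
E
```

```text
t 5.6 at [0.5687 0.0042 0.1562] F [0.7 0.5 1.2] T [0.   0.01 0.04] w 0.401
shift [0.0132 0.0017 0.0363]
turn [-0.0023  0.0003 -0.0129]
```

View pics/s2.png

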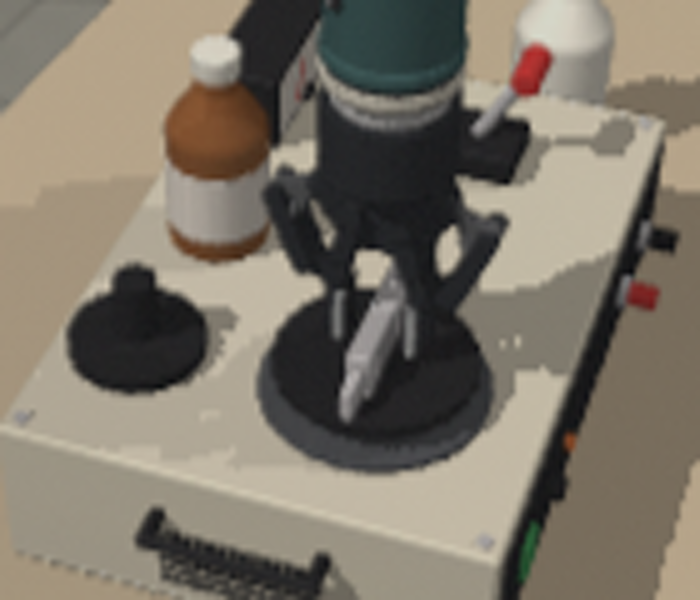

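The fingers straddle the wing at (370,340). I'll recentre and close on it.

{"name": "step_arm", "arguments": {"series": [{"x": 0.01,"y": 0.0,"z": 0.0,"ax": 0.0,"ay": 0.0,"az": 0.0,"grip": 0.2},{"x": 0.01,"y": 0.0,"z": 0.0,"ax": 0.0,"ay": 0.0,"az": 0.0,"grip": 1.0},{"x": 0.01,"y": 0.0,"z": 0.0,"ax": 0.0,"ay": 0.0,"az": 0.0,"grip": 1.0},{"x": 0.01,"y": 0.0,"z": 0.0,"ax": 0.0,"ay": 0.0,"az": 0.0,"grip": 1.0},{"x": 0.01,"y": 0.0,"z": 0.0,"ax": 0.0,"ay": 0.0,"az": 0.0,"grip": 1.0}], "force": 20}}

```text
time: 6.15
tool_pos: [0.5676, 0.0105, 0.157]
tcp_rot: [-2.089, -2.346, 0.0]
wrist_force: [-4.8, 1.1, 4.7]
width: 0.181
grip_force: 26.7
```

```bash
python3 -c "
from h import *
go(W(-.045,.105,.138),0)"
```

```text
t 6.15 at [0.5676 0.0105 0.157 ] F [-4.8  1.1  4.7] T [0.04 0.81 0.  ] w 0.181
shift [0.0005 0.0023 0.0379]
turn [-0.0008 -0.0001 -0.0096]
```

{"name": "step_arm", "arguments": {"series": [{"x": 0.0,"y": -0.001,"z": 0.006,"ax": 0.0,"ay": 0.0,"az": 0.0,"grip": 1.0},{"x": 0.0,"y": -0.001,"z": 0.012,"ax": 0.0,"ay": 0.0,"az": 0.0,"grip": 1.0},{"x": 0.0,"y": -0.001,"z": 0.018,"ax": 0.0,"ay": 0.0,"az": 0.0,"grip": 1.0},{"x": 0.0,"y": -0.001,"z": 0.018,"ax": 0.0,"ay": 0.0,"az": 0.0,"grip": 1.0}]}}

```text
time: 6.55
tool_pos: [0.5676, 0.0105, 0.1482]
tcp_rot: [2.09, 2.346, 0.001]
wrist_force: [-4.5, 0.6, 7.0]
width: 0.183
grip_force: 27.1
```

```bash
python3 -c "
from h import *
go(W(-.045,.105,.138),0)"
```

```text
t 6.55 at [0.5676 0.0105 0.1482] F [-4.5  0.6  7. ] T [0.04 0.89 0.04] w 0.183
shift [0.0005 0.0023 0.0204]
turn [ 0.0008 -0.0003 -0.0098]
```

{"name": "step_arm", "arguments": {"series": [{"x": 0.0,"y": 0.0,"z": 0.004,"ax": 0.0,"ay": 0.0,"az": 0.0,"grip": 1.0},{"x": 0.0,"y": 0.0,"z": 0.008,"ax": 0.0,"ay": 0.0,"az": 0.0,"grip": 1.0},{"x": 0.0,"y": 0.0,"z": 0.008,"ax": 0.0,"ay": 0.0,"az": 0.0,"grip": 1.0}]}}

```text
time: 6.85
tool_pos: [0.5677, 0.0105, 0.1478]
tcp_rot: [2.089, 2.345, 0.001]
wrist_force: [-13.6, 0.0, 25.2]
width: 0.185
grip_force: 29.4
```

```bash
python3 - <<'E'
from h import *
go(W(-.045,.105,.138),0)
E
```

```text
t 6.85 at [0.5677 0.0105 0.1478] F [-13.6   0.   25.2] T [ 0.04  2.25 -0.03] w 0.185
shift [0.0004 0.002  0.0196]
turn [ 0.0015 -0.0002 -0.0097]
```

The dial is fully in. Now I'll turn it anticlockwise.

{"name": "step_arm", "arguments": {"series": [{"x": 0.0,"y": 0.0,"z": -0.003,"ax": 0.0,"ay": 0.0,"az": -0.1,"grip": 1.0},{"x": 0.0,"y": 0.0,"z": -0.003,"ax": 0.0,"ay": 0.0,"az": -0.25,"grip": 1.0},{"x": 0.0,"y": 0.0,"z": -0.003,"ax": 0.0,"ay": 0.0,"az": -0.4,"grip": 1.0},{"x": 0.0,"y": 0.0,"z": -0.003,"ax": 0.0,"ay": 0.0,"az": -0.55,"grip": 1.0},{"x": 0.0,"y": 0.0,"z": -0.003,"ax": 0.0,"ay": 0.0,"az": -0.7,"grip": 1.0},{"x": 0.0,"y": 0.0,"z": -0.003,"ax": 0.0,"ay": 0.0,"az": -0.85,"grip": 1.0},{"x": 0.0,"y": 0.0,"z": -0.003,"ax": 0.0,"ay": 0.0,"az": -1.0,"grip": 1.0},{"x": 0.0,"y": 0.0,"z": -0.003,"ax": 0.0,"ay": 0.0,"az": -1.0,"grip": 1.0}]}}

```text
time: 7.65
tool_pos: [0.566, 0.0098, 0.1479]
tcp_rot: [-1.407, -2.806, 0.003]
wrist_force: [-15.0, -1.4, 21.4]
width: 0.179
grip_force: 28.9
```

```bash
python3 -c "
from h import *
go(W(-.045,.105,.138),36)"
```

```text
t 7.65 at [0.566  0.0098 0.1479] F [-15.   -1.4  21.4] T [-0.21  2.44  0.08] w 0.179
shift [-0.0017  0.0056  0.0197]
turn [-0.0054 -0.0021 -0.2057]
```

{"name": "step_arm", "arguments": {"series": [{"x": 0.002,"y": -0.003,"z": 0.0,"ax": 0.0,"ay": 0.0,"az": -0.1,"grip": 1.0},{"x": 0.002,"y": -0.003,"z": 0.0,"ax": 0.0,"ay": 0.0,"az": -0.2,"grip": 1.0},{"x": 0.002,"y": -0.003,"z": 0.0,"ax": 0.0,"ay": 0.0,"az": -0.3,"grip": 1.0},{"x": 0.002,"y": -0.003,"z": 0.0,"ax": 0.0,"ay": 0.0,"az": -0.3,"grip": 1.0}]}}

```text
time: 8.05
tool_pos: [0.5655, 0.0096, 0.1478]
tcp_rot: [1.188, 2.908, -0.001]
wrist_force: [-11.3, -2.9, 18.3]
width: 0.176
grip_force: 34.3
```

```bash
python3 -c "
from h import *
go(W(-.045,.105,.138),36)"
```

```text
t 8.05 at [0.5655 0.0096 0.1478] F [-11.3  -2.9  18.3] T [-0.36  1.82 -0.69] w 0.176
shift [-0.0029  0.0063  0.0197]
turn [-0.001   0.001   0.0889]
```

The end stop is reached, with a reaction of -0.69 N m. Next, clockwise.

{"name": "step_arm", "arguments": {"series": [{"x": 0.002,"y": -0.002,"z": 0.0,"ax": 0.0,"ay": 0.0,"az": 0.17,"grip": 1.0},{"x": 0.002,"y": -0.002,"z": 0.0,"ax": 0.0,"ay": 0.0,"az": 0.34,"grip": 1.0},{"x": 0.002,"y": -0.002,"z": 0.0,"ax": 0.0,"ay": 0.0,"az": 0.5,"grip": 1.0},{"x": 0.002,"y": -0.002,"z": 0.0,"ax": 0.0,"ay": 0.0,"az": 0.67,"grip": 1.0},{"x": 0.002,"y": -0.002,"z": 0.0,"ax": 0.0,"ay": 0.0,"az": 0.84,"grip": 1.0},{"x": 0.002,"y": -0.002,"z": 0.0,"ax": 0.0,"ay": 0.0,"az": 1.0,"grip": 1.0}]}}

```text
time: 8.65
tool_pos: [0.5669, 0.0104, 0.1479]
tcp_rot: [1.901, 2.495, 0.006]
wrist_force: [-1.5, 1.4, 10.6]
width: 0.175
grip_force: 27.8
```

```bash
python3 -c "
from h import *
go(W(-.045,.105,.138),0)"
```

```text
t 8.65 at [0.5669 0.0104 0.1479] F [-1.5  1.4 10.6] T [ 0.09  0.55 -0.05] w 0.175
shift [-0.      0.0036  0.0198]
turn [0.0117 0.0018 0.2829]
```

{"name": "step_arm", "arguments": {"series": [{"x": 0.0,"y": 0.0,"z": 0.003,"ax": 0.0,"ay": 0.0,"az": 0.17,"grip": 1.0},{"x": 0.0,"y": 0.0,"z": 0.003,"ax": 0.0,"ay": 0.0,"az": 0.34,"grip": 1.0},{"x": 0.0,"y": 0.0,"z": 0.003,"ax": 0.0,"ay": 0.0,"az": 0.5,"grip": 1.0},{"x": 0.0,"y": 0.0,"z": 0.003,"ax": 0.0,"ay": 0.0,"az": 0.67,"grip": 1.0},{"x": 0.0,"y": 0.0,"z": 0.003,"ax": 0.0,"ay": 0.0,"az": 0.84,"grip": 1.0},{"x": 0.0,"y": 0.0,"z": 0.003,"ax": 0.0,"ay": 0.0,"az": 1.0,"grip": 1.0}]}}

```text
time: 9.25
tool_pos: [0.5688, 0.0104, 0.1479]
tcp_rot: [2.481, 1.917, 0.013]
wrist_force: [1.7, 0.7, 15.3]
width: 0.181
grip_force: 28.4
```

{"name": "step_arm", "arguments": {"series": [{"x": 0.0,"y": 0.0,"z": 0.0,"ax": 0.0,"ay": 0.0,"az": 0.17,"grip": 1.0},{"x": 0.0,"y": 0.0,"z": 0.0,"ax": 0.0,"ay": 0.0,"az": 0.34,"grip": 1.0},{"x": 0.0,"y": 0.0,"z": 0.0,"ax": 0.0,"ay": 0.0,"az": 0.5,"grip": 1.0},{"x": 0.0,"y": 0.0,"z": 0.0,"ax": 0.0,"ay": 0.0,"az": 0.67,"grip": 1.0},{"x": 0.0,"y": 0.0,"z": 0.0,"ax": 0.0,"ay": 0.0,"az": 0.84,"grip": 1.0},{"x": 0.0,"y": 0.0,"z": 0.0,"ax": 0.0,"ay": 0.0,"az": 1.0,"grip": 1.0}]}}

```text
time: 9.85
tool_pos: [0.5705, 0.0096, 0.1479]
tcp_rot: [2.892, 1.21, 0.02]
wrist_force: [5.5, -2.1, 9.6]
width: 0.181
grip_force: 27.8
```

```bash
python3 -c "
from h import *
go(W(-.045,.105,.138),-108)"
```

```text
t 9.85 at [0.5705 0.0096 0.1479] F [ 5.5 -2.1  9.6] T [-0.35 -0.58  0.1 ] w 0.181
shift [-0.0008 -0.0045  0.0197]
turn [ 0.0107 -0.0259  1.8841]
```

{"name": "step_arm", "arguments": {"series": [{"x": 0.0015,"y": 0.0015,"z": 0.004,"ax": 0.0,"ay": 0.0,"az": 0.17,"grip": 1.0},{"x": 0.0015,"y": 0.0015,"z": 0.004,"ax": 0.0,"ay": 0.0,"az": 0.34,"grip": 1.0},{"x": 0.0015,"y": 0.0015,"z": 0.004,"ax": 0.0,"ay": 0.0,"az": 0.5,"grip": 1.0},{"x": 0.0015,"y": 0.0015,"z": 0.004,"ax": 0.0,"ay": 0.0,"az": 0.67,"grip": 1.0},{"x": 0.0015,"y": 0.0015,"z": 0.004,"ax": 0.0,"ay": 0.0,"az": 0.84,"grip": 1.0},{"x": 0.0015,"y": 0.0015,"z": 0.004,"ax": 0.0,"ay": 0.0,"az": 1.0,"grip": 1.0},{"x": 0.0015,"y": 0.0015,"z": 0.004,"ax": 0.0,"ay": 0.0,"az": 1.0,"grip": 1.0}]}}

```text
time: 10.55
tool_pos: [0.5716, 0.008, 0.1477]
tcp_rot: [3.107, 0.424, 0.021]
wrist_force: [0.4, -6.7, 19.3]
width: 0.183
grip_force: 28.9
```

```bash
python3 -c "
from h import *
go(W(-.045,.105,.138),-108)"
```

```text
t 10.55 at [0.5716 0.008  0.1477] F [ 0.4 -6.7 19.3] T [-1.    0.09  0.14] w 0.183
shift [-0.0042 -0.0071  0.0192]
turn [ 0.0087 -0.0273  0.8881]
```

{"name": "step_arm", "arguments": {"series": [{"x": 0.0,"y": -0.001,"z": 0.0,"ax": 0.0,"ay": 0.0,"az": 0.17,"grip": 1.0},{"x": 0.0,"y": -0.001,"z": 0.0,"ax": 0.0,"ay": 0.0,"az": 0.34,"grip": 1.0},{"x": 0.0,"y": -0.001,"z": 0.0,"ax": 0.0,"ay": 0.0,"az": 0.5,"grip": 1.0},{"x": 0.0,"y": -0.001,"z": 0.0,"ax": 0.0,"ay": 0.0,"az": 0.67,"grip": 1.0},{"x": 0.0,"y": -0.001,"z": 0.0,"ax": 0.0,"ay": 0.0,"az": 0.88,"grip": 1.0},{"x": 0.0,"y": -0.001,"z": 0.0,"ax": 0.0,"ay": 0.0,"az": 0.88,"grip": 1.0},{"x": 0.0,"y": -0.001,"z": 0.0,"ax": 0.0,"ay": 0.0,"az": 0.88,"grip": 1.0}]}}

```text
time: 11.25
tool_pos: [0.5717, 0.0064, 0.1476]
tcp_rot: [3.122, -0.294, 0.024]
wrist_force: [1.5, -12.3, 18.2]
width: 0.183
grip_force: 28.7
```

```bash
python3 - <<'E'
from h import *
go(W(-.045,.105,.138),-108)
c=imaging.read_camera("side");cv2.imwrite("pics/s3.png",cv2.resize(c["img"][130:250,220:360],(700,600),interpolation=2)[:,:,::-1])
E
```

```text
t 11.25 at [0.5717 0.0064 0.1476] F [  1.5 -12.3  18.2] T [-2.19  0.01 -0.08] w 0.183
shift [-0.0078 -0.0078  0.0191]
turn [ 0.0087 -0.0304  0.0113]
```

View pics/s3.png

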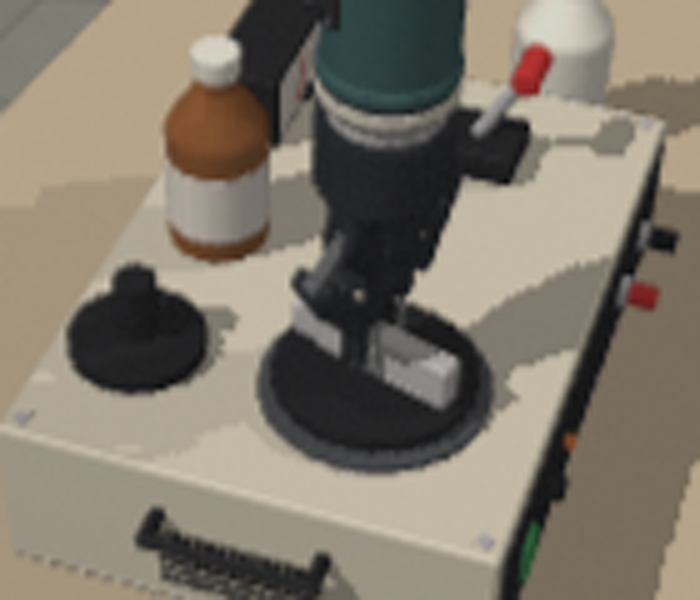

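The tail now faces front-right and the wing is at about the 4-click direction. Opening will let the dial spring up.

{"name": "step_arm", "arguments": {"series": [{"x": 0.0,"y": 0.0,"z": 0.0,"ax": 0.0,"ay": 0.0,"az": 0.0,"grip": 0.3},{"x": 0.0,"y": 0.0,"z": 0.0,"ax": 0.0,"ay": 0.0,"az": 0.0,"grip": 0.2},{"x": 0.0,"y": 0.0,"z": -0.05,"ax": 0.0,"ay": 0.0,"az": 0.0,"grip": 0.2},{"x": 0.0,"y": 0.0,"z": -0.15,"ax": 0.0,"ay": 0.0,"az": 0.0,"grip": 0.2},{"x": 0.0,"y": 0.0,"z": -0.25,"ax": 0.0,"ay": 0.0,"az": 0.0,"grip": 0.2},{"x": 0.0,"y": 0.0,"z": -0.3,"ax": 0.0,"ay": 0.0,"az": 0.0,"grip": 1.0},{"x": 0.0,"y": 0.0,"z": -0.3,"ax": 0.0,"ay": 0.0,"az": 0.0,"grip": 1.0}]}}

```text
time: 12.0
tool_pos: [0.569, 0.0106, 0.2976]
tcp_rot: [-3.127, 0.295, -0.02]
wrist_force: [-0.4, -0.2, -0.2]
width: 0.072
grip_force: 0.0
```

```bash
python3 - <<'E'
from h import *
go(W(-.11,-.125,.3),-90)
for n in("side","top"):
  c=imaging.read_camera(n)
  print(n,*[(round(a),proj(c,W(-.045+.056*np.cos(np.radians(a)),.105+.056*np.sin(np.radians(a)),.159)).round(1)) for a in (-54,-18,18)])
  x,y=(220,130) if n=="side" else (240,150)
  cv2.imwrite(f"pics/{n}4.png",cv2.resize(c["img"][y:y+120,x:x+140],(700,600),interpolation=2)[:,:,::-1])
E
```

```text
t 12.0 at [0.569  0.0106 0.2976] F [-0.4 -0.2 -0.2] T [ 0.04 -0.01 -0.02] w 0.072
shift [ 0.0154  0.4775 -0.0056]
turn [-3.000e-04 -2.400e-02 -5.898e-01]
side (-54, array([287.7, 186.1])) (-18, array([278. , 190.6])) (18, array([274. , 198.2]))
top (-54, array([309.2, 212.5])) (-18, array([298.7, 206.3])) (18, array([286.5, 207.4]))
```

View pics/side4.png

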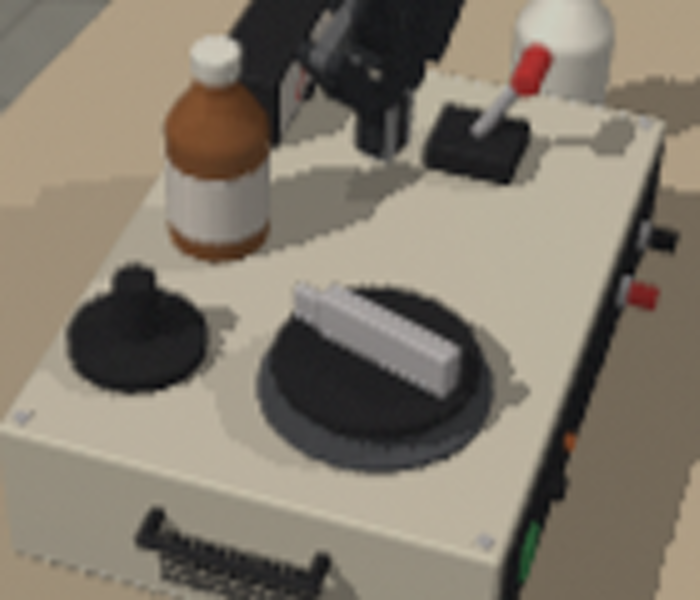

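The dial has sprung up with the nose at about (280,190) px. The prediction for four clicks is (278,191), and the neighbouring click would be (288,186). The lever is still off. Now I'll go in front of the lever.

{"name": "step_arm", "arguments": {"series": [{"x": 0.007,"y": 0.475,"z": 0.0,"ax": 0.0,"ay": 0.0,"az": -0.59,"grip": 1.0},{"x": 0.007,"y": 0.475,"z": 0.0,"ax": 0.0,"ay": 0.0,"az": -0.59,"grip": 1.0},{"x": 0.007,"y": 0.475,"z": 0.0,"ax": 0.0,"ay": 0.0,"az": -0.59,"grip": 1.0},{"x": 0.007,"y": 0.475,"z": 0.0,"ax": 0.0,"ay": 0.0,"az": -0.59,"grip": 1.0},{"x": 0.007,"y": 0.475,"z": 0.0,"ax": 0.0,"ay": 0.0,"az": -0.59,"grip": 1.0},{"x": 0.007,"y": 0.475,"z": 0.0,"ax": 0.0,"ay": 0.0,"az": -0.59,"grip": 1.0},{"x": 0.007,"y": 0.475,"z": 0.0,"ax": 0.0,"ay": 0.0,"az": -0.59,"grip": 1.0}]}}

```text
time: 12.8
tool_pos: [0.523, -0.2238, 0.2886]
tcp_rot: [-3.134, -0.184, 0.005]
wrist_force: [-0.7, -0.2, -0.4]
width: -0.004
grip_force: 0.0
```

```bash
python3 -c "
from h import *
go(W(-.115,-.125,.187),-90)"
```

```text
t 12.8 at [ 0.523  -0.2238  0.2886] F [-0.7 -0.2 -0.4] T [-0.02  0.04  0.05] w -0.004
shift [0.0079 0.0056 0.2031]
turn [-0.0051  0.0058 -0.0054]
```

{"name": "step_arm", "arguments": {"series": [{"x": 0.0,"y": 0.005,"z": 0.1,"ax": 0.0,"ay": 0.0,"az": 0.0,"grip": 1.0},{"x": 0.0,"y": 0.005,"z": 0.2,"ax": 0.0,"ay": 0.0,"az": 0.0,"grip": 1.0},{"x": 0.0,"y": 0.005,"z": 0.2,"ax": 0.0,"ay": 0.0,"az": 0.0,"grip": 1.0},{"x": 0.04,"y": 0.005,"z": 0.2,"ax": 0.0,"ay": 0.0,"az": 0.0,"grip": 1.0},{"x": 0.08,"y": 0.005,"z": 0.2,"ax": 0.0,"ay": 0.0,"az": 0.0,"grip": 1.0},{"x": 0.12,"y": 0.005,"z": 0.2,"ax": 0.0,"ay": 0.0,"az": 0.0,"grip": 1.0},{"x": 0.15,"y": 0.005,"z": 0.2,"ax": 0.0,"ay": 0.0,"az": 0.0,"grip": 1.0},{"x": 0.172,"y": 0.005,"z": 0.2,"ax": 0.0,"ay": 0.0,"az": 0.0,"grip": 1.0},{"x": 0.172,"y": 0.005,"z": 0.2,"ax": 0.0,"ay": 0.0,"az": 0.0,"grip": 1.0}]}}

```text
time: 13.7
tool_pos: [0.6093, -0.2146, 0.1917]
tcp_rot: [-3.135, -0.191, 0.006]
wrist_force: [-5.9, 0.2, 2.2]
width: -0.0
grip_force: 2.4
```

```bash
python3 -c "
from h import *
go(W(-.03,-.125,.187),-90);lever()"
```

```text
t 13.7 at [ 0.6093 -0.2146  0.1917] F [-5.9  0.2  2.2] T [0.1  0.81 0.03] w -0.0
shift [0.0036 0.0026 0.0094]
turn [-0.0016  0.0074  0.003 ]
lever px ((305.5, 140.0), (8.0, 5.0), 90.0)
0 [324.5 144.6]
0.1 [322.7 143.5]
0.8 [309.1 140. ]
0.9 [307.2 140.2]
1 [305.4 140.6]
```

{"name": "step_arm", "arguments": {"series": [{"x": 0.004,"y": 0.0,"z": 0.0,"ax": 0.0,"ay": 0.0,"az": 0.0,"grip": 1.0},{"x": 0.008,"y": 0.0,"z": 0.0,"ax": 0.0,"ay": 0.0,"az": 0.0,"grip": 1.0},{"x": 0.008,"y": 0.0,"z": 0.0,"ax": 0.0,"ay": 0.0,"az": 0.0,"grip": 1.0}]}}

```text
time: 14.05
tool_pos: [0.6096, -0.2146, 0.1916]
tcp_rot: [-3.134, -0.19, 0.015]
wrist_force: [-14.5, 0.4, 7.7]
width: -0.005
grip_force: 7.2
```

{"name": "step_arm", "arguments": {"series": [{"x": -0.06,"y": 0.0,"z": 0.0,"ax": 0.0,"ay": 0.0,"az": 0.0,"grip": 1.0},{"x": -0.12,"y": 0.0,"z": -0.02,"ax": 0.0,"ay": 0.0,"az": 0.0,"grip": 1.0},{"x": -0.18,"y": 0.0,"z": -0.1,"ax": 0.0,"ay": 0.0,"az": 0.0,"grip": 1.0},{"x": -0.25,"y": 0.15,"z": -0.2,"ax": 0.0,"ay": 0.0,"az": 0.0,"grip": 1.0},{"x": -0.25,"y": 0.3,"z": -0.25,"ax": 0.0,"ay": 0.0,"az": 0.0,"grip": 1.0},{"x": -0.25,"y": 0.3,"z": -0.25,"ax": 0.0,"ay": 0.0,"az": 0.0,"grip": 1.0},{"x": -0.25,"y": 0.3,"z": -0.25,"ax": 0.0,"ay": 0.0,"az": 0.0,"grip": 1.0}]}}

```text
time: 14.75
tool_pos: [0.5084, -0.3828, 0.3202]
tcp_rot: [3.131, 0.186, 0.007]
wrist_force: [0.4, 0.8, 0.1]
width: -0.001
grip_force: 0.0
```

```bash
python3 - <<'E'
from h import *
lever();go(W(0,0,.3))
c=imaging.read_camera("top")
cv2.imwrite("pics/t5.png",cv2.resize(c["img"][145:275,240:420],(720,520),interpolation=2)[:,:,::-1])
E
```

```text
lever px ((306.9000244140625, 139.70001220703125), (4.919349193572998, 9.391485214233398), 26.56505012512207)
0 [324.5 144.6]
0.1 [322.7 143.5]
0.8 [309.1 140. ]
0.9 [307.2 140.2]
1 [305.4 140.6]
t 14.8 at [ 0.5085 -0.3851  0.3208] F [ 1.2 -2.7  1.3] T [-0.06 -0.05 -0.01] w -0.001
shift [ 0.3027 -0.5628  0.0387]
```

View pics/t5.png

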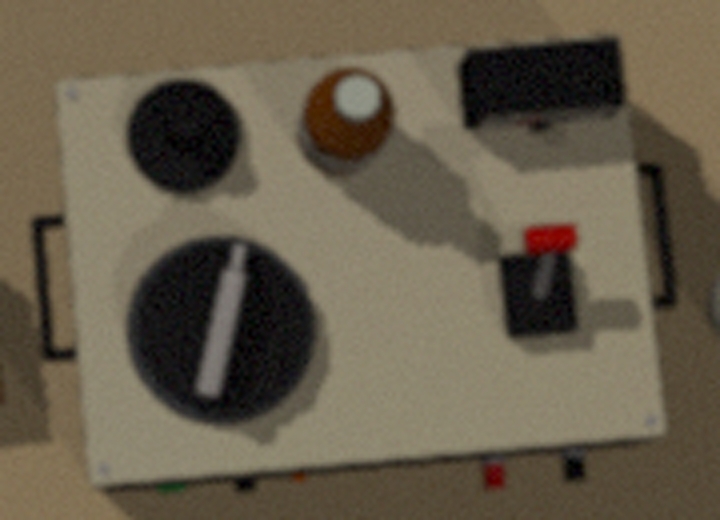

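The top view shows the nose at (238,250) and the tail at (208,395), which puts the wing at -17° in the supply frame (-18° expected for four clicks). The lever is back at its on stop, and the bottle and anvil have not moved.

```bash
python3 -c "
from workcell import bot
print(bot.finish_job())"
```

```text
the job is handed in; nothing more can be done
None
```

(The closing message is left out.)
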